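# Close the rinse tank with the camlock coupling

## Task

Close the fill port of the steel rinse tank on the lab bench: pick up the coupling with the two raised cam arms and push it fully home on the tank's grooved adaptor, with both arms still raised. Then swing its two cam arms fully down, one after the other, and let go.

Things in the scene. Friction and masses are not known exactly. Their poses are not given: they have to be found in the camera images.
- coupling_mid (a point): Loose aluminium coupling, about 0.55 kg, mouth down on the bench: cup 58 mm across, 47 mm high, bore 42 mm, 40 mm deep; on top a grip block 36 (x) by 26 (y) by 30 mm high. Point: on its axis half-way up, 38.5 mm above the mouth rim; the block spans 8.5 to 38.5 mm above it. z up. Cam arms on its +x (cam_a) and -x (cam_b) sides, so grip across y. The similar cap without arms is not wanted.
- cam_a (a joint): Steel cam arm on the coupling's +x side, swinging in its x-z plane: bar 14 mm wide, 7 thick, 74 mm long from the pivot, which lies 31 mm from the axis and 20.5 mm below coupling_mid. Rad: 0 = raised, pointing out and 50 degrees above level; 1.48 = stop, fully down, out and 35 degrees below level. Stays where left; pushing straight down 32 mm out from the pivot closes it (2 N).
- cam_b (a joint): The same cam arm on the coupling's -x side, same measures and angles: 0 = raised, 1.48 = fully down. Going down, each arm's inner lobe enters the adaptor's groove, so the coupling must be fully home first.
- adaptor_seat (a point): Grooved steel adaptor fixed upright on one of the tank lid's two ports (the other: a lower plain vent). Point: centre of the top face of its 64 mm flange, 120 mm above the bench; z up. The mouth rim rests here when home (coupling_mid then 38.5 mm above). Above it a 24 mm neck, then a 38 mm head ending 38 mm above the point, its top 6 mm tapered to 26 mm. The coupling fits in any turn, 2 mm play.

How it is judged:
By the outcome, as a careful person would: the job done as asked, in the order asked, and still so for the second after the job is handed in, with the robot touching nothing.
It also fails if it takes over 61 s, if anything falls off the work surface, if the arm or the gripper's body presses on something with over 40 N, if the wrist force passes 120 N, or if a joint passes its speed limit or range.

## Robot

A 6-joint arm with a two-finger parallel gripper is mounted at the origin on the work surface. World frame = base frame: x ahead of the robot, y to its left, z up, the work surface at z = 0. Lengths are in mm, angles in rad, forces in N, time in s.
With the tool pointing down it reaches from about 400 to 925 mm from the base axis. Payload 12.5 kg.
Tool frame: the origin (TCP) lies where the fingers leave the gripper's body, on its centre line; the fingertips stand 78 mm ahead of it and the grasp point (between the pads) lies 59 mm ahead of it (env.tip_extent is the distance from the TCP to the fingertips, in mm); z points along the fingers, y is the direction in which the jaws open and shut (so a half turn about z gives the same grasp; the last joint's range is limited). The gripper opens to 95 mm and grips with 3 to 60 N. Pads are 20 mm wide; open, the fingers measure 119 mm over their backs; the gripper's body (75 mm by 180 mm) begins 59 mm behind the grasp point.
Start: joints at [1.086, 0.491, 1.559, -0, 1.092, -0.106], TCP at [231.11, 580.712, 292.261] pointing down, gripper open.
Joint ranges: [-3.1, 3.1], [-0.84, 2.19], [0.05, 2.79], [-1.13, 4.28], [0.06, 2.93], [-2.69, 2.69]. Speed limits (rad/s): [2.22, 2.22, 2.79, 3.14, 3.14, 3.14].

## Interface

Orientations are given as [roll, pitch, yaw] about the fixed x, y, z axes, in that order (R = Rz(yaw) Ry(pitch) Rx(roll)).
In Python, from cell import env gives the robot as it stands. The module is installed in compiled form; this text tells all that it offers.
- The arm moves only by the tool play_rows, never from a script. Its argument "targets" is a list of rows, each an object with "linear": the shift along the tool's x, y, z in mm, a list of three; "turn": the turn about the tool's z in rad. A call has 1 to 20 rows; each row is the pose to reach, as a shift and turn from the pose commanded when the call began, along the tool's axes at that moment; what a row does not reach only later rows make up. A row lasts 1/8 s, in which the tool goes at most 62.5 mm and 10.7 degrees, less where a joint would pass 70% of its speed; a pose out of reach is approached as far as the arm can. A call with a gripper value outside its range is refused whole. "hand" is the finger opening in mm, from 0 to 95.1, set as the call begins (left out, the last holds). The fingers move at their own pace and stop on an object; the grip force is fixed at half the most. Time passes only in rows, so rows that repeat a pose let the fingers close. It gives the time, the measured TCP pose, the force and the opening at its end, in the units of the state.
- env.state(): the state, without advancing time (a new reading comes with each control period).
- env.read_camera(name): name is "scene" or "top" or "wrist"; returns (picture, depth): 420x560x3 uint8, red, green, blue; 420x560 float32, mm along the optical axis (not along the pixel's ray), 0 where there is no reading.
- env.camera_params(name): a dict with "fx", "fy", "cx", "cy" (pixels), "R" (3x3) and "t" (3): a world point X has camera coordinates R X + t. Camera axes: x right, y down, z forward; pixel columns grow to the right and rows downward; lengths in mm; the calibration is good to about 2 mm. A picture is of the moment at which its call begins: read the wrist's pose just before it. camera_params takes no time and is no camera call; for the wrist camera it gives the pose at the moment of the call.
- env.job_done(): hands the job in, once; it reports no verdict.
The state is a dict: "t": time; "joints": joint angles; "qvel": joint speeds; "tau": joint torques, N m; "eef_pos": TCP position; "tcp_rot": TCP orientation; "ft_force": force on the tool from outside, world axes, zero at the start; "moment": the same for the moment, N m; "opening": opening from 0.0 (shut) to 1.0 (fully open).
Only numpy, scipy, OpenCV 4.12 (cv2) and the standard library are available. Lean on these libraries where they do the work, as an engineer would, in place of code of your own. Each camera call takes 0.05 s, during which the arm holds its last target.

## Working session

There is one attempt and no reset: what is moved stays moved. The work goes in short steps, Python scripts to look and compute and a tool call to move; the robot and the scene stay as the last step left them, time stands still between calls to the robot, and variables do not carry over. Pictures are saved under pics/ and viewed, and the job is handed in when it is done.

Besides the shell and the picture viewer there is one more tool, called after ">>>" as name([rows], argument=value, ...), one row to a line, values as JSON. play_rows: Moves the arm, as the interface text tells. Its arguments: {"type":"object","properties":{"targets":{"type":"array","items":{"type":"object","properties":{"linear":{"type":"array","items":{"type":"number"}},"turn":{"type":"number"}}}},"hand":{"type":"number"}},"required":["targets"]}

```bash
mkdir -p pics; python3 - <<'E'
from cell import env
import cv2,numpy as np
s=env.state();print(s)
for n in ["scene","top"]:
    p,d=env.read_camera(n);cv2.imwrite(f"pics/{n}0.png",p[:,:,::-1]);np.savez(f"pics/{n}0.npz",p=p,d=d,**env.camera_params(n))
    print(n,env.camera_params(n))
E
```

```text
{'t': 0.0, 'joints': array([ 1.08636435e+00,  4.91569012e-01,  1.55946093e+00, -1.18133535e-05,
        1.09168166e+00, -1.05595054e-01]), 'qvel': array([ 0.00060993, -0.00033008, -0.00028913,  0.00085539,  0.00037806,
       -0.00035826]), 'tau': array([-1.58575054e-03, -6.12653804e+01, -2.58169234e+01,  6.91831182e-02,
        4.83678246e-02, -1.12982455e-04]), 'eef_pos': array([231.05375779, 580.55237841, 291.65187167]), 'tcp_rot': array([-3.14047883e+00, -1.07517043e-04,  2.76276113e+00]), 'ft_force': array([0.3738686 , 0.32001065, 0.47307805]), 'moment': array([ 0.0655336 , -0.01812632,  0.01379103]), 'opening': 1.0036590949357735}
scene {'fx': 457.9574286374099, 'fy': 457.9574286374099, 'cx': 287.87195389529927, 'cy': 208.56896688510008, 'R': array([[-0.60933329,  0.79264458, -0.02067605],
       [ 0.45564494,  0.32869117, -0.82725437],
       [-0.64892266, -0.51349457, -0.56144697]]), 't': array([ 293.96111246, -158.25347671, 1251.01171716])}
top {'fx': 511.62838716495475, 'fy': 511.62838716495475, 'cx': 288.87407858044617, 'cy': 201.89887299803678, 'R': array([[ 0.01120487, -0.99976763,  0.01841541],
       [-0.99308162, -0.01327901, -0.11667289],
       [ 0.11689032, -0.0169807 , -0.99299965]]), 't': array([ 15.58290334, 523.35320673, 983.60575385])}
```

View pics/scene0.png

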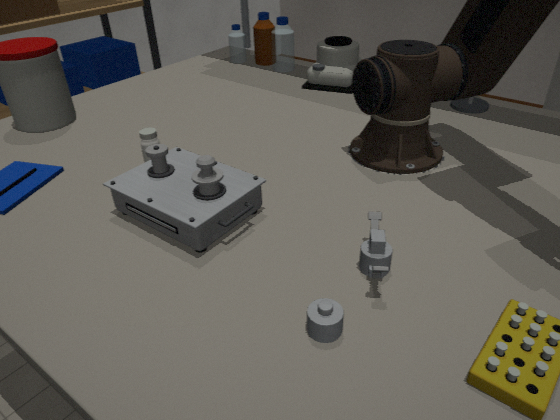

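View pics/top0.png

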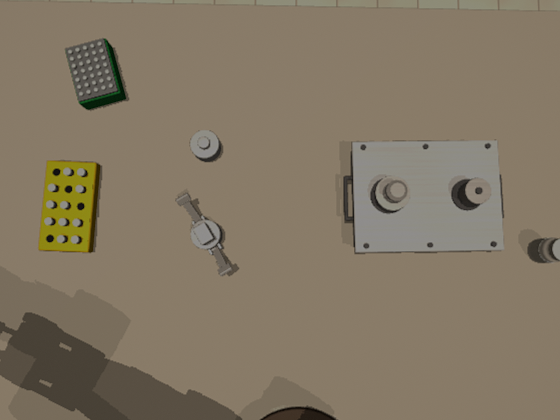

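The top view shows the coupling with arms at about (206,234), with arm ends at (183,200) and (224,270). The plain cap is at (205,145) and the tank at (352-503,140-252). Its adaptor head is near (396,191) and the lower vent near (476,191). I'll zoom in next.

```bash
python3 - <<'E'
import cv2,numpy as np
a=cv2.imread('pics/top0.png');b=cv2.imread('pics/scene0.png')
f=lambda im,x,y,w,h:cv2.resize(im[y:y+h,x:x+w],(400,300),interpolation=cv2.INTER_CUBIC)
o=np.vstack([np.hstack([f(a,146,189,120,90),f(a,336,147,120,90)]),np.hstack([f(b,316,200,120,90),f(b,150,140,120,90)])])
cv2.imwrite('pics/z0.png',cv2.convertScaleAbs(o,alpha=1.3))
for n,px in [('top',[(205,231),(183,199),(224,269),(396,191),(380,205),(476,191),(250,250)]),('scene',[(376,238),(206,160),(206,190)])]:
    z=np.load(f'pics/{n}0.npz');d=z['d']
    for u,v in px:
        D=np.median(d[v-1:v+2,u-1:u+2]);c=np.array([(u-z['cx'])/z['fx'],(v-z['cy'])/z['fy'],1])*D
        print(n,u,v,np.round(z['R'].T@(c-z['t']),1))
E
```

```text
top 205 231 [460.7 179.3  76.4]
top 183 199 [521.7 224.4  66.8]
top 224 269 [390.4 143.   67.3]
top 396 191 [ 529.7 -162.1  158.5]
top 380 205 [ 509.7 -142.4  115.5]
top 476 191 [ 534.3 -309.6  140. ]
top 250 250 [428.   98.9  -1. ]
scene 376 238 [466.  186.1  76.4]
scene 206 160 [ 537.6 -154.9  157.8]
scene 206 190 [ 549.5 -153.4   95.5]
```

View pics/z0.png

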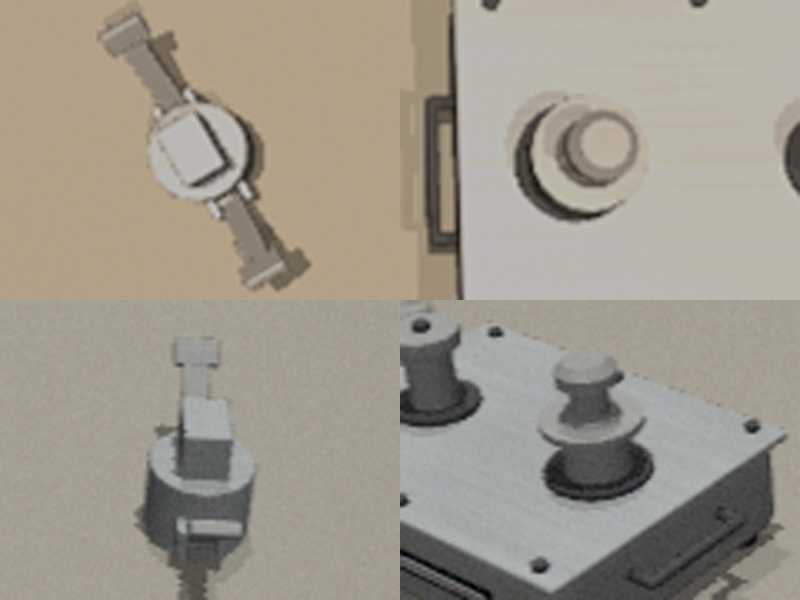

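```bash
cat >h.py <<'E'
import numpy as np,cv2
def cloud(d,z):
    v,u=np.mgrid[:d.shape[0],:d.shape[1]]
    c=np.stack([(u-z['cx'])/z['fx']*d,(v-z['cy'])/z['fy']*d,d],-1)
    P=(c-np.asarray(z['t']))@np.asarray(z['R']); P[d<=0]=np.nan
    return P
def near(P,c,r,lo,hi):
    return P[(np.hypot(P[...,0]-c[0],P[...,1]-c[1])<r)&(P[...,2]>lo)&(P[...,2]<hi)]
def rep(name,Q):
    if len(Q)<5: print(name,len(Q));return
    q=Q[:,:2].astype(np.float32)
    print(name,len(Q),'mean',np.round(Q.mean(0),1),'circ',np.round(cv2.minEnclosingCircle(q)[0],1),round(cv2.minEnclosingCircle(q)[1],1),'rect',[np.round(a,1) for a in cv2.minAreaRect(q)])
E
python3 - <<'E'
from h import *
for n in ['top','scene']:
    z=np.load(f'pics/{n}0.npz');P=cloud(z['d'],z)
    rep(n+' block',near(P,(465,182),28,72,82))
    rep(n+' cuptop',near(P,(465,182),34,43,51))
    rep(n+' armA',near(P,(521,223),25,55,90)); rep(n+' armB',near(P,(400,143),30,55,90))
    rep(n+' head',near(P,(533,-160),25,154,165))
    rep(n+' flange',near(P,(533,-160),40,116,124))
    rep(n+' vent',near(P,(534,-309),30,110,165))
    rep(n+' lid',near(P,(533,-235),90,50,100))
    rep(n+' bench',near(P,(430,100),30,-10,10))
E
```

```text
top block 268 mean [457.3 184.2  76.2] circ [456.9 185. ] 20.9 rect [array([457.4, 184.6]), array([36.5, 26.4]), np.float64(31.9)]
top cuptop 360 mean [458.  181.7  46.5] circ [457.4 184.3] 28.9 rect [array([457.4, 183.9]), array([56.8, 54. ]), np.float64(48.1)]
top armA 143 mean [521.  223.7  65.9] circ [522.3 224.7] 14.1 rect [array([519.8, 223.4]), array([22.4, 25.6]), np.float64(31.2)]
top armB 134 mean [391.9 143.7  65.4] circ [391.8 144. ] 14.1 rect [array([394.2, 145. ]), array([23.1, 25.7]), np.float64(31.2)]
top head 266 mean [ 532.1 -163.   157.1] circ [ 532.2 -163.2] 18.0 rect [array([ 532.1, -162.6]), array([32.8, 34.2]), np.float64(59.5)]
top flange 551 mean [ 529.5 -159.3  119.9] circ [ 532.9 -163.6] 31.9 rect [array([ 532.7, -163.7]), array([62.2, 63. ]), np.float64(59.7)]
top vent 589 mean [ 535.9 -311.9  136.4] circ [ 536.4 -313.5] 24.4 rect [array([ 536.3, -313.3]), array([46.7, 47.3]), np.float64(16.8)]
top lid 5886 mean [ 531.  -242.    80.1] circ [ 533. -235.] 90.0 rect [array([ 532.8, -237.1]), array([173.5, 179.3]), np.float64(85.9)]
top bench 693 mean [ 4.299e
[... 650 characters left out ...]
ene head 113 mean [ 534.5 -161.8  157. ] circ [ 534.3 -163. ] 17.3 rect [array([ 534.4, -163.4]), array([28.9, 32.4]), np.float64(30.7)]
scene flange 330 mean [ 538.6 -158.2  120. ] circ [ 532.9 -164.2] 32.9 rect [array([ 534.9, -162.2]), array([59.4, 62.9]), np.float64(52.3)]
scene vent 336 mean [ 541.3 -307.5  130.7] circ [ 537.9 -314.7] 25.9 rect [array([ 537.8, -313.8]), array([48.2, 46.6]), np.float64(83.7)]
scene lid 2222 mean [ 551.9 -238.    81.5] circ [ 533. -235.] 90.0 rect [array([ 535.6, -234.3]), array([173. , 179.5]), np.float64(18.9)]
scene bench 439 mean [ 4.303e+02  1.007e+02 -3.000e-01] circ [430. 100.] 29.9 rect [array([429.9, 100.3]), array([59.1, 57.4]), np.float64(6.0)]
```

Both views agree. The coupling axis is at about (457.3, 184.4) with its block top at z 76-77, and its x axis is at about 31.6°. The adaptor is at about (533, -163.5), flange at z 120 and head top at 157-158. I'll move above the coupling and check with the wrist camera.

```bash
cat >>h.py <<'E'
def rel(cmd,yaw,tgt,tyaw):
    d=np.array(tgt)-np.array(cmd);c,s=np.cos(yaw),np.sin(yaw)
    print('linear',np.round([c*d[0]+s*d[1],s*d[0]-c*d[1],-d[2]],1),'turn',round(-(tyaw-yaw),4))
E
python3 - <<'E'
from h import *
rel((231.1,580.7,292.3),2.763,(457.3,184.4,250),np.radians(31.6))
E
```

```text
linear [-356.7 -284.6   42.3] turn 2.2115
```

>>> play_rows([
  {"linear": [-15, -12, 2], "turn": 0.1},
  {"linear": [-40, -32, 5], "turn": 0.25},
  {"linear": [-70, -56, 8], "turn": 0.42},
  {"linear": [-100, -80, 12], "turn": 0.6},
  {"linear": [-130, -104, 15], "turn": 0.78},
  {"linear": [-160, -128, 19], "turn": 0.96},
  {"linear": [-190, -152, 22], "turn": 1.14},
  {"linear": [-220, -176, 26], "turn": 1.32},
  {"linear": [-250, -200, 29], "turn": 1.5},
  {"linear": [-280, -224, 33], "turn": 1.68},
  {"linear": [-310, -248, 36], "turn": 1.86},
  {"linear": [-335, -268, 39], "turn": 2.02},
  {"linear": [-350, -280, 41], "turn": 2.14},
  {"linear": [-356.7, -284.6, 42.3], "turn": 2.2115},
  {"linear": [-356.7, -284.6, 42.3], "turn": 2.2115},
  {"linear": [-356.7, -284.6, 42.3], "turn": 2.2115},
])

```text
t: 2.1
eef_pos: [457.1, 184.6, 249.9]
tcp_rot: [-3.141, 0.0, 0.553]
ft_force: [-0.4, -0.2, 0.1]
opening: 1.003
```

```bash
cat >>h.py <<'E'
def wrist(tag):
    from cell import env
    s=env.state();z=env.camera_params('wrist');p,d=env.read_camera('wrist')
    cv2.imwrite(f'pics/{tag}.png',p[:,:,::-1]);np.savez(f'pics/{tag}.npz',p=p,d=d,**z)
    print('t',round(s['t'],2),'pos',np.round(s['eef_pos'],2),'rot',np.round(s['tcp_rot'],4),'F',np.round(s['ft_force'],1),'op',round(s['opening'],3))
    return s,cloud(d,z)
E
python3 - <<'E'
from h import *
s,P=wrist('w1')
rep('block',near(P,(457,184),28,72,82));rep('cup',near(P,(457,184),34,43,51));rep('armA',near(P,(521,223),25,55,90)); rep('armB',near(P,(400,143),30,55,90))
E
```

```text
t 2.1 pos [457.06 184.61 249.91] rot [-3.1414e+00  1.0000e-04  5.5300e-01] F [-0.4 -0.2  0.1] op 1.003
block 1548 mean [456.6 185.4  76. ] circ [455.7 185.4] 21.1 rect [array([456. , 185.1]), array([36.1, 25.7]), np.float64(31.9)]
cup 1820 mean [461.3 188.4  46.1] circ [456.2 185.1] 28.9 rect [array([458.1, 186.4]), array([52.5, 56.8]), np.float64(32.2)]
armA 890 mean [519.7 224.7  66.8] circ [520.5 225.4] 14.4 rect [array([518. , 223.8]), array([21.7, 25.8]), np.float64(31.7)]
armB 126 mean [398.  149.1  57.4] circ [397.5 148.9] 6.8 rect [array([398.5, 149.6]), array([ 6.8, 13. ]), np.float64(32.2)]
```

View pics/w1.png

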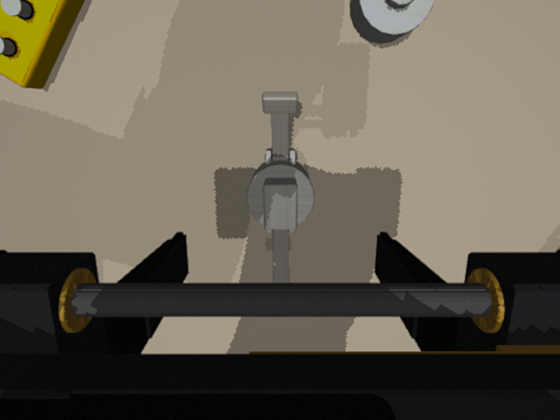

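The wrist view shows the coupling centred near (281,197), with the arm along the tool x axis and about 1 mm off the other views. The plain cap is at (390,15), clear of the fingers. I'll descend until the fingertips are about 3 mm above the cup top, then grip.

>>> play_rows([
  {"linear": [0, 0, 20]},
  {"linear": [-0.4, -0.7, 50]},
  {"linear": [-0.4, -0.7, 80]},
  {"linear": [-0.4, -0.7, 105]},
  {"linear": [-0.4, -0.7, 117]},
  {"linear": [-0.4, -0.7, 122]},
  {"linear": [-0.4, -0.7, 122]},
  {"linear": [-0.4, -0.7, 122]},
])

```text
validation failed for argument at $.ta...
```

>>> play_rows([
  {"linear": [0, 0, 0]},
  {"linear": [0, 0, 0]},
  {"linear": [0, 0, 0]},
  {"linear": [0, 0, 0]},
  {"linear": [0, 0, 0]},
  {"linear": [0, 0, 0]},
  {"linear": [0, 0, 0]},
  {"linear": [0, 0, 0]},
], hand=15)

```text
validation failed for argument at $.ta...
```

>>> play_rows([
  {"linear": [0, 0, 20], "turn": 0},
  {"linear": [-0.4, -0.7, 50], "turn": 0},
  {"linear": [-0.4, -0.7, 80], "turn": 0},
  {"linear": [-0.4, -0.7, 105], "turn": 0},
  {"linear": [-0.4, -0.7, 117], "turn": 0},
  {"linear": [-0.4, -0.7, 122], "turn": 0},
  {"linear": [-0.4, -0.7, 122], "turn": 0},
  {"linear": [-0.4, -0.7, 122], "turn": 0},
])

```text
t: 3.15
eef_pos: [456.8, 184.9, 128.6]
tcp_rot: [3.141, -0.001, 0.551]
ft_force: [0.1, -0.0, 0.4]
opening: 0.999
```

>>> play_rows([
  {"linear": [0, 0, 0], "turn": 0},
  {"linear": [0, 0, 0], "turn": 0},
  {"linear": [0, 0, 0], "turn": 0},
  {"linear": [0, 0, 0], "turn": 0},
  {"linear": [0, 0, 0], "turn": 0},
  {"linear": [0, 0, 0], "turn": 0},
  {"linear": [0, 0, 0], "turn": 0},
  {"linear": [0, 0, 0], "turn": 0},
], hand=15)

```text
t: 4.15
eef_pos: [456.5, 184.8, 127.9]
tcp_rot: [-3.141, 0.0, 0.551]
ft_force: [-0.5, 0.4, -0.5]
opening: 0.276
```

The opening is 26 mm, which matches the 26 mm block. Next I'll lift it and go to a spot beside the adaptor for a look.

```bash
python3 - <<'E'
from h import *
rel((456.6,184.8,128),0.5515,(451,-144,320),0.5515)
E
```

```text
linear [-177.   277.1 -192. ] turn -0.0
```

>>> play_rows([
  {"linear": [0, 0, -5], "turn": 0},
  {"linear": [0, 0, -20], "turn": 0},
  {"linear": [0, 0, -45], "turn": 0},
  {"linear": [0, 0, -75], "turn": 0},
  {"linear": [0, 0, -105], "turn": 0},
  {"linear": [0, 0, -135], "turn": 0},
  {"linear": [0, 0, -160], "turn": 0},
  {"linear": [0, 0, -180], "turn": 0},
  {"linear": [0, 0, -190], "turn": 0},
  {"linear": [0, 0, -192], "turn": 0},
  {"linear": [0, 0, -192], "turn": 0},
])

```text
t: 5.52
eef_pos: [456.3, 184.7, 319.5]
tcp_rot: [-3.141, 0.001, 0.551]
ft_force: [-1.0, 0.1, -6.8]
opening: 0.271
```

```bash
python3 - <<'E'
from h import *
s,P=wrist('w2')
z0=192
rep('block',near(P,(457,184),28,72+z0,82+z0));rep('cup',near(P,(457,184),34,43+z0,51+z0));rep('armA',near(P,(521,223),25,55+z0,90+z0))
E
```

```text
t 5.53 pos [456.31 184.71 319.46] rot [-3.1413e+00  8.0000e-04  5.5130e-01] F [-1.   0.1 -6.8] op 0.271
block 2996 mean [463.8 189.7 267.9] circ [466.5 191.3] 21.6 rect [array([462.9, 189.1]), array([19.7, 43.1]), np.float64(30.7)]
cup 2626 mean [470.3 193.8 237.9] circ [456.2 184.9] 28.8 rect [array([466.3, 191.2]), array([32.5, 56.9]), np.float64(31.8)]
armA 2874 mean [519.8 224.2 258.7] circ [520.4 224.5] 14.6 rect [array([518.1, 223.1]), array([21.9, 26. ]), np.float64(31.5)]
```

View pics/w2.png

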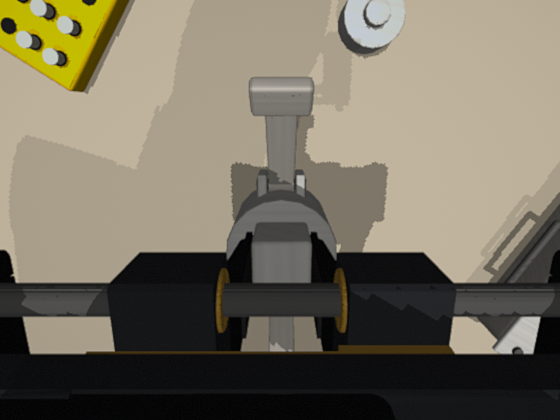

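The coupling is held level with the arms raised (load 6.8 N). The cup axis is within 0.3 mm of the TCP in the wrist camera. On to the lookout beside the adaptor.

>>> play_rows([
  {"linear": [-5, 8, 0], "turn": 0},
  {"linear": [-17, 27, 0], "turn": 0},
  {"linear": [-35, 55, 0], "turn": 0},
  {"linear": [-56, 87, 0], "turn": 0},
  {"linear": [-78, 122, 0], "turn": 0},
  {"linear": [-100, 156, 0], "turn": 0},
  {"linear": [-121, 190, 0], "turn": 0},
  {"linear": [-142, 222, 0], "turn": 0},
  {"linear": [-160, 250, 0], "turn": 0},
  {"linear": [-171, 268, 0], "turn": 0},
  {"linear": [-176, 275, 0], "turn": 0},
  {"linear": [-177, 277, 0], "turn": 0},
  {"linear": [-177, 277, 0], "turn": 0},
  {"linear": [-177, 277, 0], "turn": 0},
])

```text
t: 7.32
eef_pos: [450.9, -143.3, 319.9]
tcp_rot: [-3.141, -0.0, 0.552]
ft_force: [-0.1, 0.3, -5.7]
opening: 0.276
```

```bash
python3 - <<'E'
from h import *
s,P=wrist('w3')
rep('head',near(P,(533,-163),25,154,165)); rep('flange',near(P,(533,-163),40,115,124))
rep('cup',near(P,s['eef_pos'][:2],34,43+192,51+192))
E
```

```text
t 7.33 pos [ 450.89 -143.29  319.94] rot [-3.1415e+00 -1.0000e-04  5.5220e-01] F [-0.1  0.3 -5.7] op 0.276
head 1698 mean [ 531.2 -162.9  156.7] circ [ 531.3 -163.3] 17.2 rect [array([ 531.4, -163.2]), array([33. , 33.1]), np.float64(46.3)]
flange 2783 mean [ 530.2 -157.2  119.4] circ [ 531.3 -163.6] 31.9 rect [array([ 531.2, -163.5]), array([63., 63.]), np.float64(10.6)]
cup 2634 mean [ 465.1 -134.2  238.3] circ [ 451.2 -142.9] 28.7 rect [array([ 461.1, -136.7]), array([32.4, 56.8]), np.float64(31.8)]
```

View pics/w3.png

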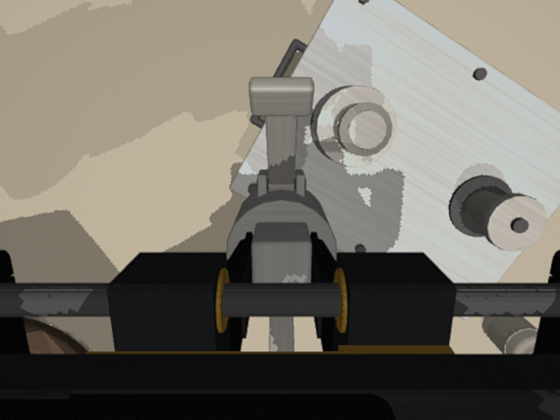

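The adaptor head is at (362,128) in the wrist view. Relative to the held cup it is (80.2, -20.4) mm away, which agrees with the fixed cameras within 1 mm. I'll move above it.

```bash
python3 - <<'E'
from h import *
rel((451,-143.8,320),0.5515,(531.5,-163.7,296),0.5515)
E
```

```text
linear [58.1 59.1 24. ] turn -0.0
```

>>> play_rows([
  {"linear": [6, 6, 0], "turn": 0},
  {"linear": [20, 20, 0], "turn": 0},
  {"linear": [36, 37, 0], "turn": 0},
  {"linear": [50, 51, 0], "turn": 0},
  {"linear": [57, 58, 0], "turn": 0},
  {"linear": [58.1, 59.1, 8], "turn": 0},
  {"linear": [58.1, 59.1, 18], "turn": 0},
  {"linear": [58.1, 59.1, 24], "turn": 0},
  {"linear": [58.1, 59.1, 24], "turn": 0},
  {"linear": [58.1, 59.1, 24], "turn": 0},
  {"linear": [58.1, 59.1, 24], "turn": 0},
])

```text
t: 8.75
eef_pos: [531.4, -163.9, 296.2]
tcp_rot: [3.141, -0.0, 0.551]
ft_force: [-0.9, -0.4, -6.8]
opening: 0.273
```

```bash
python3 - <<'E'
from h import *
from cell import env
s,P=wrist('w4')
rep('flange',near(P,(532,-163),40,115,124));rep('cup',near(P,s['eef_pos'][:2],34,168+43,168+51))
p,d=env.read_camera('scene');z=env.camera_params('scene');P=cloud(d,z);c=p[80:230,110:310,::-1]
cv2.imwrite('pics/s4.png',np.vstack([cv2.resize(c,(800,600))]))
rep('flange',near(P,(532,-163),40,115,124));rep('cuptop',near(P,(532,-163),34,211,219))
p,d=env.read_camera('top');z=env.camera_params('top');P=cloud(d,z)
s=env.state();print(s['eef_pos'],s['ft_force'])
E
```

```text
t 8.75 pos [ 531.36 -163.87  296.24] rot [ 3.1411e+00 -4.0000e-04  5.5120e-01] F [-0.9 -0.4 -6.8] op 0.273
flange 537 mean [ 544.3 -156.   119.1] circ [ 533.9 -162.4] 31.6 rect [array([ 544.3, -156.4]), array([30.5, 62.9]), np.float64(29.9)]
cup 2622 mean [ 545.6 -154.8  214.5] circ [ 531.6 -163.4] 28.7 rect [array([ 541.6, -157.2]), array([32.4, 56.9]), np.float64(32.2)]
flange 337 mean [ 539.  -157.5  119.8] circ [ 532.5 -162.9] 33.4 rect [array([ 534.2, -162.8]), array([61.1, 63.2]), np.float64(55.8)]
cuptop 200 mean [ 539.  -154.   214.7] circ [ 532.7 -164.7] 29.8 rect [array([ 536.3, -160.6]), array([47.7, 57.1]), np.float64(43.1)]
[ 531.34054093 -163.82413029  296.09121907] [ 0.11538692 -0.48157772 -5.13770828]
```

View pics/s4.png

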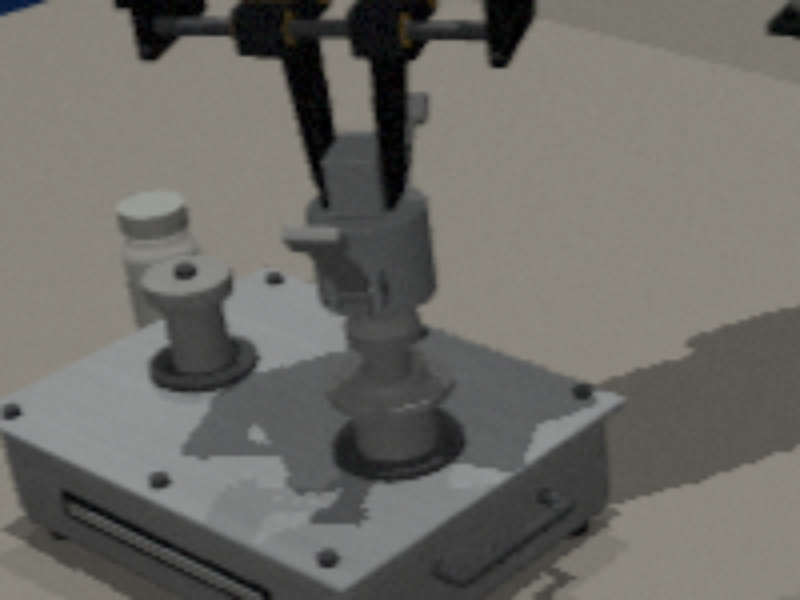

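The coupling sits over the adaptor with its arms raised (cup at (375,250) in the crop, head below at (385,330)), and the axes agree within about 1 mm. I'll descend in stages and check force.

>>> play_rows([
  {"linear": [0, 0, 3], "turn": 0},
  {"linear": [0, 0, 6], "turn": 0},
  {"linear": [0, 0, 9], "turn": 0},
  {"linear": [0, 0, 12], "turn": 0},
  {"linear": [0, 0, 14], "turn": 0},
  {"linear": [0, 0, 16], "turn": 0},
  {"linear": [0, 0, 18], "turn": 0},
  {"linear": [0, 0, 18], "turn": 0},
])

```text
t: 9.9
eef_pos: [531.3, -163.8, 277.8]
tcp_rot: [-3.141, 0.0, 0.551]
ft_force: [0.4, 0.3, -4.7]
opening: 0.269
```

>>> play_rows([
  {"linear": [0, 0, 3], "turn": 0},
  {"linear": [0, 0, 6], "turn": 0},
  {"linear": [0, 0, 9], "turn": 0},
  {"linear": [0, 0, 12], "turn": 0},
  {"linear": [0, 0, 15], "turn": 0},
  {"linear": [0, 0, 18], "turn": 0},
  {"linear": [0, 0, 21], "turn": 0},
  {"linear": [0, 0, 24], "turn": 0},
  {"linear": [0, 0, 26], "turn": 0},
  {"linear": [0, 0, 26], "turn": 0},
])

```text
t: 11.15
eef_pos: [531.3, -163.8, 251.8]
tcp_rot: [-3.141, 0.0, 0.551]
ft_force: [0.1, -0.4, -4.9]
opening: 0.271
```

No contact yet. The last millimetres go slowly, until the flange pushes back.

>>> play_rows([
  {"linear": [0, 0, 1], "turn": 0},
  {"linear": [0, 0, 2], "turn": 0},
  {"linear": [0, 0, 3], "turn": 0},
  {"linear": [0, 0, 4], "turn": 0},
  {"linear": [0, 0, 4], "turn": 0},
  {"linear": [0, 0, 4], "turn": 0},
])

```text
t: 11.9
eef_pos: [531.3, -163.8, 247.9]
tcp_rot: [3.142, -0.0, 0.551]
ft_force: [0.7, -0.2, -4.7]
opening: 0.274
```

>>> play_rows([
  {"linear": [0, 0, 0.5], "turn": 0},
  {"linear": [0, 0, 1], "turn": 0},
  {"linear": [0, 0, 1.5], "turn": 0},
  {"linear": [0, 0, 1.5], "turn": 0},
  {"linear": [0, 0, 1.5], "turn": 0},
])

```text
t: 12.52
eef_pos: [531.3, -163.7, 247.8]
tcp_rot: [3.141, -0.001, 0.551]
ft_force: [-5.6, 3.5, 11.3]
opening: 0.273
```

Contact at TCP z 247.8, and home should be 248: the force swung from -5 N to +11 N. I'll look before releasing.

```bash
cat >>h.py <<'E'
def look(tag,box=(110,80,200,150)):
    from cell import env
    p,d=env.read_camera('scene');z=env.camera_params('scene');P=cloud(d,z);x,y,w,h=box
    cv2.imwrite(f'pics/{tag}.png',cv2.resize(p[y:y+h,x:x+w,::-1],(800,600)));return P
E
python3 - <<'E'
from h import *
s,P=wrist('w5');rep('cup',near(P,s['eef_pos'][:2],34,120+43,120+51));rep('armA',near(P,(595,-124),27,175,210))
P=look('s5');rep('cuptop',near(P,(532,-163),34,162,172));rep('blk',near(P,(532,-163),34,190,200))
E
```

```text
t 12.53 pos [ 531.32 -163.72  247.83] rot [ 3.1406e+00 -8.0000e-04  5.5140e-01] F [-5.6  3.5 11.3] op 0.273
cup 2630 mean [ 545.5 -154.7  166.2] circ [ 531.7 -163.3] 28.7 rect [array([ 541.7, -157. ]), array([32.4, 56.7]), np.float64(32.1)]
armA 2905 mean [ 594.8 -124.3  187. ] circ [ 595.3 -124. ] 14.7 rect [array([ 592.8, -125.6]), array([22.9, 26. ]), np.float64(31.8)]
cuptop 221 mean [ 540.5 -154.1  166.6] circ [ 531.  -164.1] 30.3 rect [array([ 534.7, -161.4]), array([50.3, 56.6]), np.float64(55.1)]
blk 195 mean [ 537.4 -160.6  195.6] circ [ 532.1 -164.6] 24.0 rect [array([ 533.4, -162.4]), array([36.3, 41.6]), np.float64(21.8)]
```

View pics/s5.png

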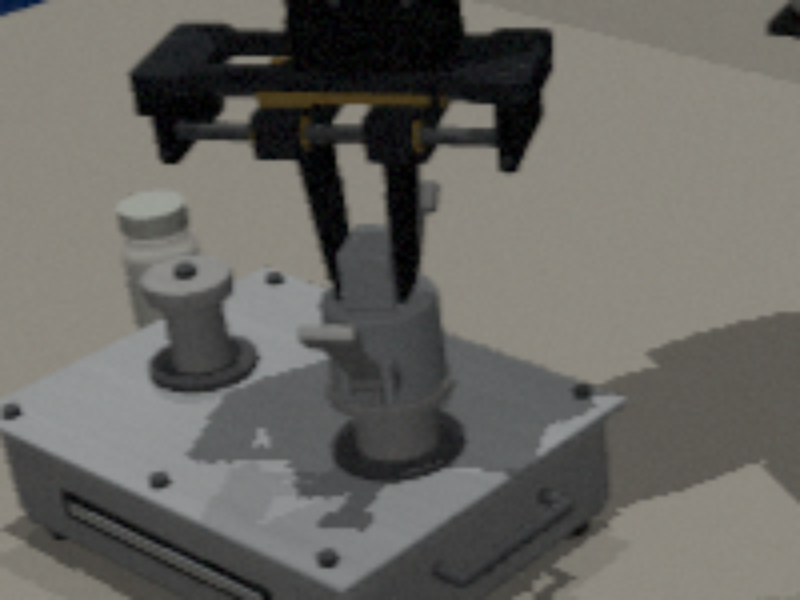

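The cup is seated on the flange (cup top z 166.5, the expected +120 from the bench) and both arms are still raised. Releasing and lifting.

>>> play_rows([
  {"linear": [0, 0, 0], "turn": 0},
  {"linear": [0, 0, 0], "turn": 0},
  {"linear": [0, 0, 0], "turn": 0},
  {"linear": [0, 0, 0], "turn": 0},
  {"linear": [0, 0, -5], "turn": 0},
  {"linear": [0, 0, -20], "turn": 0},
  {"linear": [0, 0, -45], "turn": 0},
  {"linear": [0, 0, -70], "turn": 0},
  {"linear": [0, 0, -90], "turn": 0},
  {"linear": [0, 0, -100], "turn": 0},
  {"linear": [0, 0, -100], "turn": 0},
], hand=60)

```text
t: 14.0
eef_pos: [531.3, -163.8, 347.1]
tcp_rot: [3.141, -0.001, 0.551]
ft_force: [-0.1, 0.5, -0.6]
opening: 0.628
```

```bash
python3 - <<'E'
from h import *
s,P=wrist('w6');rep('cup',near(P,(531.5,-163.5),34,120+43,120+51));rep('blk',near(P,(531.5,-163.5),34,190,201));rep('armA',near(P,(595,-124),27,175,210))
P=look('s6');rep('cuptop',near(P,(532,-163),34,162,172));rep('blk',near(P,(532,-163),34,190,201));rep('armA',near(P,(595,-124),27,175,210));rep('armB',near(P,(468,-203),27,175,210))
rel((531.5,-163.7,346.5),.5515,(531.5+69*np.cos(.5515),-163.7+69*np.sin(.5515),290),.5515)
E
```

```text
t 14.0 pos [ 531.34 -163.82  347.13] rot [ 3.1406e+00 -8.0000e-04  5.5130e-01] F [-0.1  0.5 -0.6] op 0.628
cup 2092 mean [ 536.4 -160.4  166.1] circ [ 531.2 -163.8] 28.8 rect [array([ 533.3, -162.3]), array([52.4, 56.5]), np.float64(31.2)]
blk 1845 mean [ 531.7 -163.3  196. ] circ [ 530.8 -163.7] 21.3 rect [array([ 530.9, -163.9]), array([36.2, 25.8]), np.float64(30.9)]
armA 1059 mean [ 594.9 -124.3  186.9] circ [ 595.5 -123.9] 14.6 rect [array([ 593.1, -125.4]), array([21.9, 26. ]), np.float64(31.7)]
cuptop 241 mean [ 538.6 -155.3  166.7] circ [ 532.1 -163.7] 30.0 rect [array([ 534.8, -161.2]), array([49.2, 56. ]), np.float64(52.7)]
blk 157 mean [ 534.9 -161.3  195.6] circ [ 531.4 -163.5] 21.1 rect [array([ 532.3, -164.1]), array([38.7, 25.4]), np.float64(31.7)]
armA 98 mean [ 599.8 -121.4  187.5] circ [ 599.5 -122.6] 13.2 rect [array([ 598.7, -122.9]), array([12.1, 26. ]), np.float64(31.8)]
armB 115 mean [ 467.6 -203.9  184. ] circ [ 464.7 -206.4] 14.7 rect [array([ 467.5, -204.8]), array([19.4, 26.3]), np.float64(30.0)]
linear [69.  -0.  56.5] turn -0.0
```

View pics/w6.png

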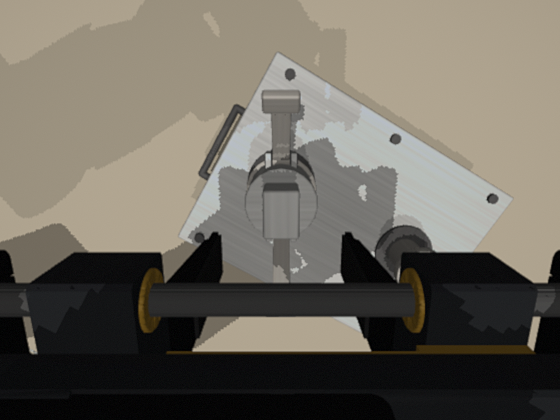

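The coupling stays home after release with both arms raised: the handle of arm A is at (281,100) in the wrist view, and its x axis is at 31.5°. I'll close the fingers and go over arm A, 63 mm from the axis.

>>> play_rows([
  {"linear": [5, 0, 0], "turn": 0},
  {"linear": [20, 0, 0], "turn": 0},
  {"linear": [40, 0, 0], "turn": 0},
  {"linear": [56, 0, 0], "turn": 0},
  {"linear": [63, 0, 8], "turn": 0},
  {"linear": [63, 0, 22], "turn": 0},
  {"linear": [63, 0, 40], "turn": 0},
  {"linear": [63, 0, 52], "turn": 0},
  {"linear": [63, 0, 60], "turn": 0},
  {"linear": [63, 0, 60], "turn": 0},
  {"linear": [63, 0, 60], "turn": 0},
], hand=0)

```text
t: 15.48
eef_pos: [585.1, -130.9, 286.9]
tcp_rot: [3.141, -0.001, 0.551]
ft_force: [0.6, -1.0, 0.2]
opening: 0.006
```

Fingers are closed, tips at z 209. Pushing arm A down in stages.

>>> play_rows([
  {"linear": [0, 0, 5], "turn": 0},
  {"linear": [0, 0, 10], "turn": 0},
  {"linear": [0, 0, 15], "turn": 0},
  {"linear": [0, 0, 20], "turn": 0},
  {"linear": [0, 0, 25], "turn": 0},
  {"linear": [0, 0, 30], "turn": 0},
  {"linear": [0, 0, 35], "turn": 0},
  {"linear": [0, 0, 40], "turn": 0},
])

```text
t: 16.48
eef_pos: [585.0, -130.8, 246.1]
tcp_rot: [3.142, -0.0, 0.551]
ft_force: [-0.0, -0.1, 0.6]
opening: 0.005
```

```bash
python3 - <<'E'
from h import *
P=look('s7')
E
```

```text
(no output)
```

View pics/s7.png

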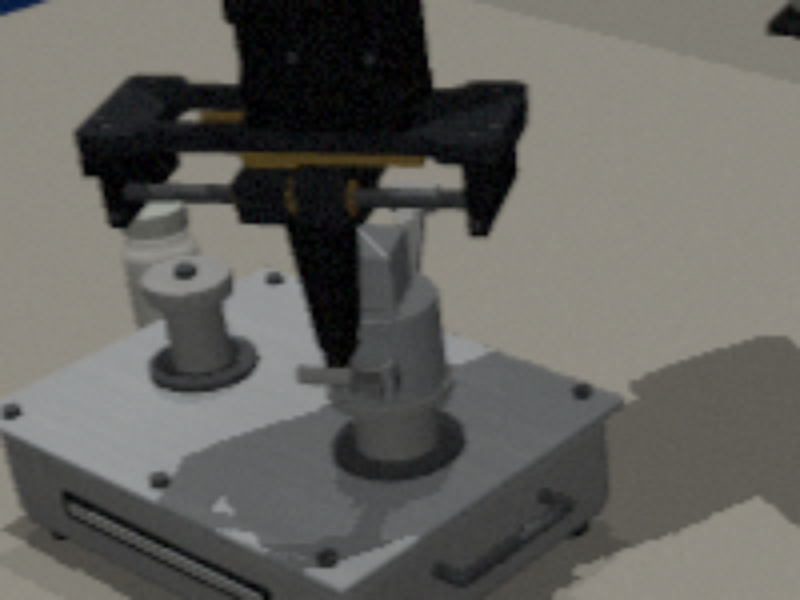

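Arm A is going down (handle at (325,375)) and the cup is still seated. Continuing.

>>> play_rows([
  {"linear": [0, 0, 5], "turn": 0},
  {"linear": [0, 0, 10], "turn": 0},
  {"linear": [0, 0, 15], "turn": 0},
  {"linear": [0, 0, 20], "turn": 0},
  {"linear": [0, 0, 25], "turn": 0},
  {"linear": [0, 0, 30], "turn": 0},
  {"linear": [0, 0, 34], "turn": 0},
  {"linear": [0, 0, 36], "turn": 0},
  {"linear": [0, 0, 36], "turn": 0},
])

```text
t: 17.65
eef_pos: [584.9, -130.9, 210.2]
tcp_rot: [-3.141, 0.0, 0.551]
ft_force: [0.0, -0.9, 0.1]
opening: 0.008
```

>>> play_rows([
  {"linear": [0, 0, 1], "turn": 0},
  {"linear": [0, 0, 2], "turn": 0},
  {"linear": [0, 0, 3], "turn": 0},
  {"linear": [0, 0, 4], "turn": 0},
  {"linear": [0, 0, 5], "turn": 0},
  {"linear": [0, 0, 5], "turn": 0},
])

```text
t: 18.4
eef_pos: [585.0, -130.8, 205.3]
tcp_rot: [-3.141, -0.0, 0.551]
ft_force: [1.1, -0.0, 2.5]
opening: 0.005
```

>>> play_rows([
  {"linear": [0, 0, 0.5], "turn": 0},
  {"linear": [0, 0, 1], "turn": 0},
  {"linear": [0, 0, 1.5], "turn": 0},
  {"linear": [0, 0, 2], "turn": 0},
  {"linear": [0, 0, 2], "turn": 0},
  {"linear": [0, 0, 2], "turn": 0},
])

```text
t: 19.15
eef_pos: [585.1, -130.8, 203.6]
tcp_rot: [3.141, -0.0, 0.551]
ft_force: [-0.2, -0.2, 5.5]
opening: 0.007
```

>>> play_rows([
  {"linear": [0, 0, 0.5], "turn": 0},
  {"linear": [0, 0, 1], "turn": 0},
  {"linear": [0, 0, 1.5], "turn": 0},
  {"linear": [0, 0, 1.5], "turn": 0},
  {"linear": [0, 0, 1.5], "turn": 0},
])

```text
t: 19.77
eef_pos: [585.2, -130.7, 202.2]
tcp_rot: [3.141, -0.001, 0.551]
ft_force: [0.2, -0.4, 5.8]
opening: 0.007
```

>>> play_rows([
  {"linear": [0, 0, 0.5], "turn": 0},
  {"linear": [0, 0, 1], "turn": 0},
  {"linear": [0, 0, 1.5], "turn": 0},
  {"linear": [0, 0, 1.5], "turn": 0},
  {"linear": [0, 0, 1.5], "turn": 0},
])

```text
t: 20.4
eef_pos: [585.5, -130.8, 201.4]
tcp_rot: [3.14, -0.002, 0.551]
ft_force: [0.5, 1.4, 10.2]
opening: 0.004
```

```bash
python3 - <<'E'
from h import *
from cell import env
P=look('s8');s=env.state();print(s['t'],s['eef_pos'],s['ft_force'])
E
```

```text
20.45 [ 585.52454191 -130.78619133  201.37818004] [ 0.79365161  1.69336846 10.05401119]
```

View pics/s8.png

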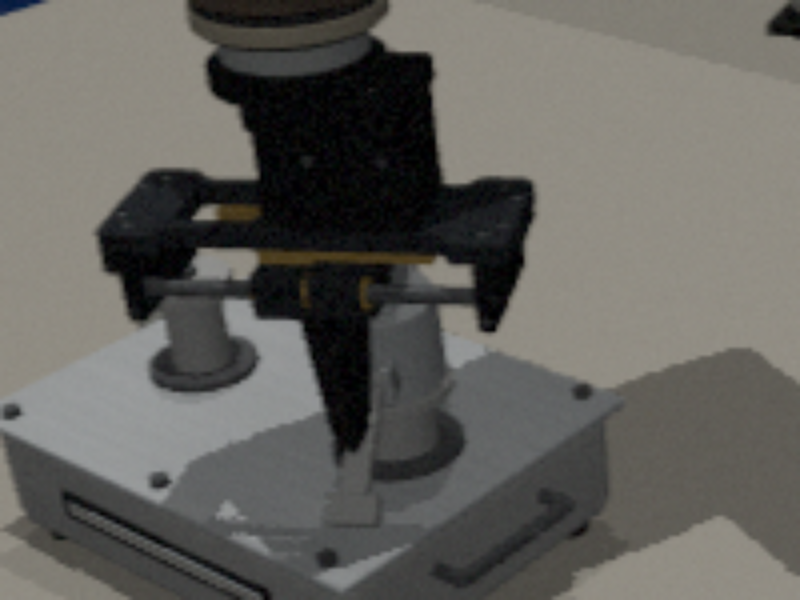

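Arm A points down and out, with its handle at (352,508). Force is rising at the stop, so I'll push 2 mm more to confirm it.

>>> play_rows([
  {"linear": [0, 0, 0.7], "turn": 0},
  {"linear": [0, 0, 1.4], "turn": 0},
  {"linear": [0, 0, 2], "turn": 0},
  {"linear": [0, 0, 2], "turn": 0},
])

```text
t: 20.95
eef_pos: [586.0, -130.8, 200.3]
tcp_rot: [3.139, -0.003, 0.551]
ft_force: [0.5, 1.9, 18.1]
opening: 0.003
```

>>> play_rows([
  {"linear": [0, 0, -8], "turn": 0},
  {"linear": [0, 0, -30], "turn": 0},
  {"linear": [0, 0, -60], "turn": 0},
  {"linear": [0, 0, -95], "turn": 0},
  {"linear": [-5, 0, -125], "turn": 0},
  {"linear": [-20, 0, -140], "turn": 0},
  {"linear": [-45, 0, -145], "turn": 0},
  {"linear": [-63, 0, -145], "turn": 0},
  {"linear": [-63, 0, -145], "turn": 0},
])

```text
t: 22.08
eef_pos: [530.0, -164.7, 342.8]
tcp_rot: [-3.141, 0.001, 0.549]
ft_force: [1.5, 0.4, -0.4]
opening: 0.002
```

```bash
cat >>h.py <<'E'
def armang(P,sgn,label,c=(531.4,-163.7),yaw=.5515):
    u=np.array([np.cos(yaw),np.sin(yaw)]);w=np.array([-u[1],u[0]])
    q=P[...,:2]-np.array(c);r=sgn*(q@u);l=q@w;zz=P[...,2]
    m=(abs(l)<6)&(r>40)&(r<110)&(zz>88)&(zz<205)
    if m.sum()<8: print(label,'few',m.sum());return
    a,b=np.polyfit(r[m],zz[m],1);print(label,m.sum(),'slope deg',round(np.degrees(np.arctan(a)),1),'r',np.round([r[m].min(),r[m].max()],1),'z',np.round([zz[m].min(),zz[m].max()],1))
    h=np.histogram(r[m],np.arange(40,112,6));ii=np.digitize(r[m],h[1])
    print([ (int(h[1][k-1]),round(float(np.median(zz[m][ii==k])),1)) for k in range(1,13) if (ii==k).any()])
def allang(tag):
    from cell import env
    s,P=wrist('w'+tag)
    Q=look('s'+tag);p,d=env.read_camera('top');T=cloud(d,env.camera_params('top'));cv2.imwrite(f'pics/t{tag}.png',cv2.resize(p[140:260,310:470,::-1],(800,600)))
    for n,X in (('wrist',P),('scene',Q),('top',T)):
        armang(X,1,n+' A');armang(X,-1,n+' B')
        rep(n+' cuptop',near(X,(531.4,-163.7),30,160,172))
E
python3 -c "
from h import *
allang('9')"
```

```text
t 22.07 pos [ 530.01 -164.72  342.84] rot [-3.1405e+00  6.0000e-04  5.4930e-01] F [ 1.5  0.4 -0.4] op 0.002
wrist A 886 slope deg -34.5 r [40.  91.8] z [ 97.6 135.7]
[(40, 132.7), (46, 128.4), (52, 124.3), (58, 120.2), (64, 115.9), (70, 111.8), (76, 107.5), (82, 103.7), (88, 100.6)]
wrist B few 2
wrist cuptop 2195 mean [ 536.5 -160.3  166.1] circ [ 530.7 -163.8] 28.9 rect [array([ 533.1, -162.6]), array([52.5, 56.6]), np.float64(30.9)]
scene A 208 slope deg -34.3 r [40.3 94.9] z [ 93.3 135.6]
[(40, 132.7), (46, 128.8), (52, 124.7), (58, 120.6), (64, 116.0), (70, 111.6), (76, 107.9), (82, 103.5), (88, 98.6), (94, 101.8)]
scene B 107 slope deg 43.6 r [46.  85.6] z [157.4 190.8]
[(40, 158.0), (46, 158.8), (52, 163.9), (58, 170.1), (64, 175.0), (70, 182.5), (76, 186.8), (82, 189.4)]
scene cuptop 270 mean [ 539.9 -154.5  166. ] circ [ 532.9 -163.3] 28.8 rect [array([ 535.8, -159.9]), array([46.1, 56.5]), np.float64(53.5)]
top A 152 slope deg -33.5 r [50.4 93.8] z [ 96.3 131.4]
[(46, 127.7), (52, 125.3), (58, 121.1), (64, 117.5), (70, 112.1), (76, 108.4), (82, 105.0), (88, 101.1)]
top B few 0
top cuptop 0
```

View pics/w9.png

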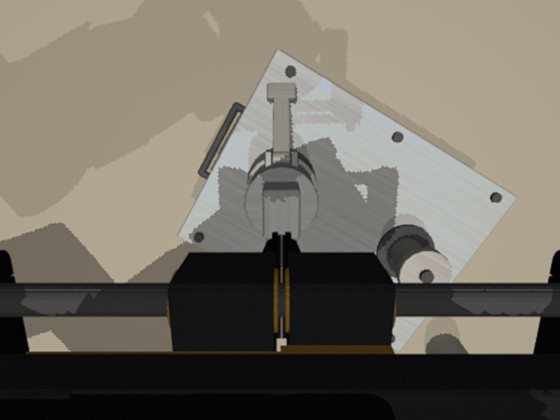

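View pics/s9.png

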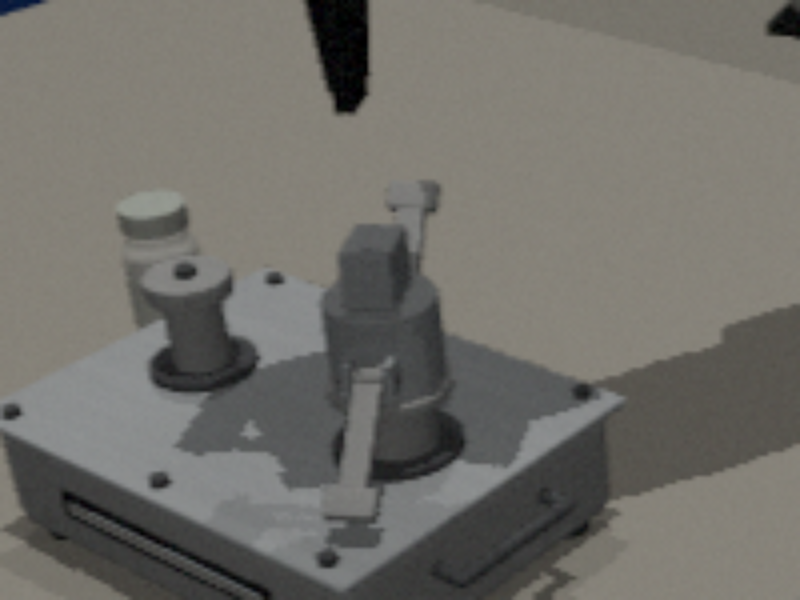

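Arm A measures 34.5° below level in three views (stop 35°) and the cup top stays at z 166. Now arm B on the opposite side.

>>> play_rows([
  {"linear": [-5, 0, 0], "turn": 0},
  {"linear": [-20, 0, 0], "turn": 0},
  {"linear": [-40, 0, 0], "turn": 0},
  {"linear": [-56, 0, 0], "turn": 0},
  {"linear": [-63, 0, 5], "turn": 0},
  {"linear": [-63, 0, 20], "turn": 0},
  {"linear": [-63, 0, 40], "turn": 0},
  {"linear": [-63, 0, 53], "turn": 0},
  {"linear": [-63, 0, 58], "turn": 0},
  {"linear": [-63, 0, 58], "turn": 0},
  {"linear": [-63, 0, 58], "turn": 0},
])

```text
t: 23.6
eef_pos: [477.9, -196.9, 285.8]
tcp_rot: [3.141, -0.0, 0.551]
ft_force: [0.4, -0.4, 0.4]
opening: 0.005
```

>>> play_rows([
  {"linear": [0, 0, 5], "turn": 0},
  {"linear": [0, 0, 10], "turn": 0},
  {"linear": [0, 0, 15], "turn": 0},
  {"linear": [0, 0, 20], "turn": 0},
  {"linear": [0, 0, 25], "turn": 0},
  {"linear": [0, 0, 30], "turn": 0},
  {"linear": [0, 0, 35], "turn": 0},
  {"linear": [0, 0, 40], "turn": 0},
  {"linear": [0, 0, 40], "turn": 0},
])

```text
t: 24.72
eef_pos: [477.6, -196.8, 245.0]
tcp_rot: [-3.141, 0.0, 0.551]
ft_force: [-0.4, 0.1, 0.3]
opening: 0.003
```

```bash
python3 - <<'E'
from h import *
P=look('s10');rep('cuptop',near(P,(532,-163),30,160,172))
E
```

```text
cuptop 270 mean [ 539.9 -154.3  166. ] circ [ 532.8 -163.3] 29.2 rect [array([ 534.7, -161.5]), array([49.8, 56.2]), np.float64(49.9)]
```

View pics/s10.png

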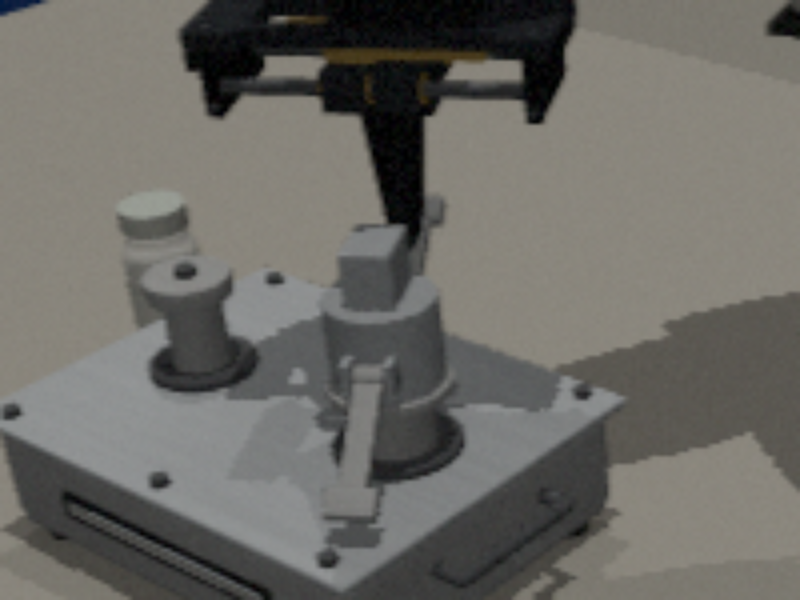

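Arm B (handle at (437,210)) is being pushed down, while A stays down and the cup stays seated. Continuing.

>>> play_rows([
  {"linear": [0, 0, 5], "turn": 0},
  {"linear": [0, 0, 10], "turn": 0},
  {"linear": [0, 0, 15], "turn": 0},
  {"linear": [0, 0, 20], "turn": 0},
  {"linear": [0, 0, 25], "turn": 0},
  {"linear": [0, 0, 30], "turn": 0},
  {"linear": [0, 0, 35], "turn": 0},
  {"linear": [0, 0, 38], "turn": 0},
  {"linear": [0, 0, 40], "turn": 0},
  {"linear": [0, 0, 41], "turn": 0},
  {"linear": [0, 0, 41], "turn": 0},
])

```text
t: 26.15
eef_pos: [477.8, -196.9, 205.1]
tcp_rot: [3.141, -0.0, 0.551]
ft_force: [-2.6, 0.3, 11.2]
opening: 0.005
```

>>> play_rows([
  {"linear": [0, 0, 0.7], "turn": 0},
  {"linear": [0, 0, 1.4], "turn": 0},
  {"linear": [0, 0, 2], "turn": 0},
  {"linear": [0, 0, 2], "turn": 0},
  {"linear": [0, 0, 2], "turn": 0},
])

```text
t: 26.78
eef_pos: [477.9, -197.0, 204.3]
tcp_rot: [3.139, -0.001, 0.551]
ft_force: [-6.3, 2.1, 24.0]
opening: 0.007
```

The stop at B felt about 3 mm higher than at A, so I'll lift and measure its angle.

>>> play_rows([
  {"linear": [0, 0, -10], "turn": 0},
  {"linear": [0, 0, -35], "turn": 0},
  {"linear": [0, 0, -65], "turn": 0},
  {"linear": [0, 0, -100], "turn": 0},
  {"linear": [-20, 0, -125], "turn": 0},
  {"linear": [-50, 0, -140], "turn": 0},
  {"linear": [-60, 0, -140], "turn": 0},
  {"linear": [-60, 0, -140], "turn": 0},
])

```text
t: 27.78
eef_pos: [426.3, -228.3, 341.9]
tcp_rot: [-3.141, 0.0, 0.55]
ft_force: [-0.2, 0.9, -0.6]
opening: 0.003
```

```bash
python3 -c "
from h import *
allang('11')"
```

```text
t 27.77 pos [ 426.34 -228.33  341.93] rot [-3.141   0.      0.5501] F [-0.2  0.9 -0.6] op 0.003
wrist A few 0
wrist B 872 slope deg -34.8 r [40.5 93.4] z [ 97.6 136.6]
[(40, 133.8), (46, 129.4), (52, 125.2), (58, 120.9), (64, 116.7), (70, 112.2), (76, 108.0), (82, 104.9), (88, 100.6)]
wrist cuptop 2894 mean [ 525.7 -167.   166.2] circ [ 530.9 -163.9] 29.1 rect [array([ 527. , -166.5]), array([48.2, 57.2]), np.float64(31.1)]
scene A 208 slope deg -34.2 r [40.3 93.1] z [ 94.4 137.1]
[(40, 132.1), (46, 128.2), (52, 123.9), (58, 119.4), (64, 115.5), (70, 111.8), (76, 107.6), (82, 104.5), (88, 99.5)]
scene B few 1
scene cuptop 272 mean [ 539.9 -154.8  165.9] circ [ 531.8 -163.8] 29.5 rect [array([ 535.2, -160.5]), array([47.9, 56.7]), np.float64(58.3)]
top A 182 slope deg -33.6 r [40.2 93.6] z [ 96.4 135.4]
[(40, 133.3), (46, 129.2), (52, 125.4), (58, 121.1), (64, 117.4), (70, 113.0), (76, 109.3), (82, 105.8), (88, 101.2)]
top B 191 slope deg -34.8 r [40.2 92.1] z [ 98.1 137.6]
[(40, 133.6), (46, 129.6), (52, 125.4), (58, 120.5), (64, 116.1), (70, 112.3), (76, 108.5), (82, 104.5), (88, 100.6)]
top cuptop 477 mean [ 529.1 -158.8  166.5] circ [ 532.2 -163.8] 29.2 rect [array([ 532.3, -163.8]), array([56.1, 57.7]), np.float64(2.8)]
```

View pics/w11.png

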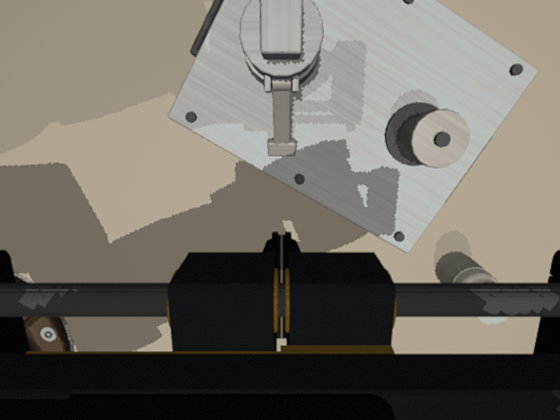

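View pics/t11.png

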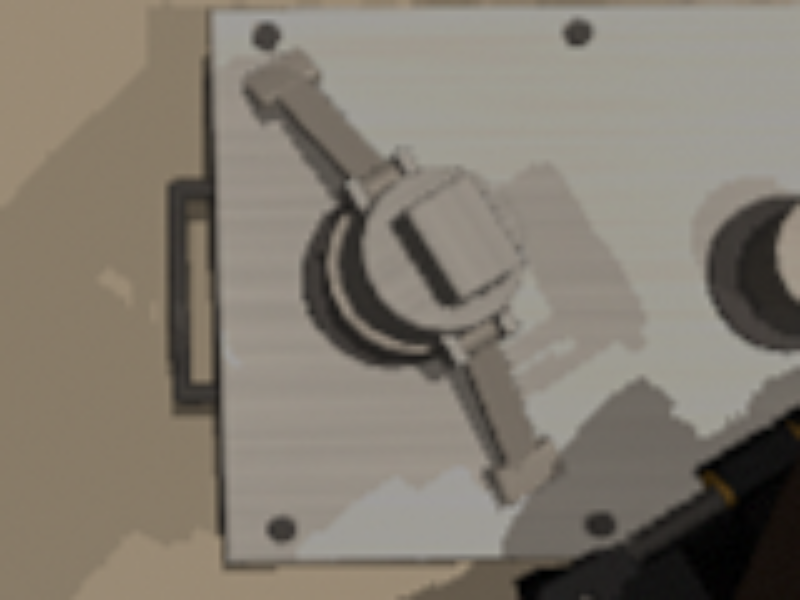

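Arm B measures 34.8° below level in the wrist and top views, and the cup top is at z 166. I'll recheck A with the wrist camera now that B is closed.

>>> play_rows([
  {"linear": [10, 0, 0], "turn": 0},
  {"linear": [35, 0, 0], "turn": 0},
  {"linear": [65, 0, 0], "turn": 0},
  {"linear": [95, 0, 0], "turn": 0},
  {"linear": [115, 0, 0], "turn": 0},
  {"linear": [123, 0, 0], "turn": 0},
  {"linear": [123, 0, 0], "turn": 0},
  {"linear": [123, 0, 0], "turn": 0},
])

```text
t: 28.92
eef_pos: [530.8, -164.2, 342.4]
tcp_rot: [-3.141, 0.0, 0.551]
ft_force: [-0.5, 0.2, 0.0]
opening: 0.005
```

```bash
python3 -c "
from h import *
s,P=wrist('w12');armang(P,1,'A')
Q=near(P,(531.4,-163.7),27,160,172);print(np.degrees(np.linalg.lstsq(np.c_[Q[:,:2],np.ones(len(Q))],Q[:,2],rcond=None)[0][:2]))
look('s12')"
```

```text
t 28.93 pos [ 530.84 -164.15  342.45] rot [-3.1415e+00  1.0000e-04  5.5080e-01] F [-0.5  0.2  0. ] op 0.005
A 892 slope deg -34.6 r [40.2 92.1] z [ 97.1 136. ]
[(40, 132.8), (46, 128.2), (52, 124.1), (58, 120.3), (64, 115.9), (70, 111.3), (76, 107.6), (82, 103.8), (88, 100.2)]
[0.35127775 0.11945206]
```

View pics/s12.png

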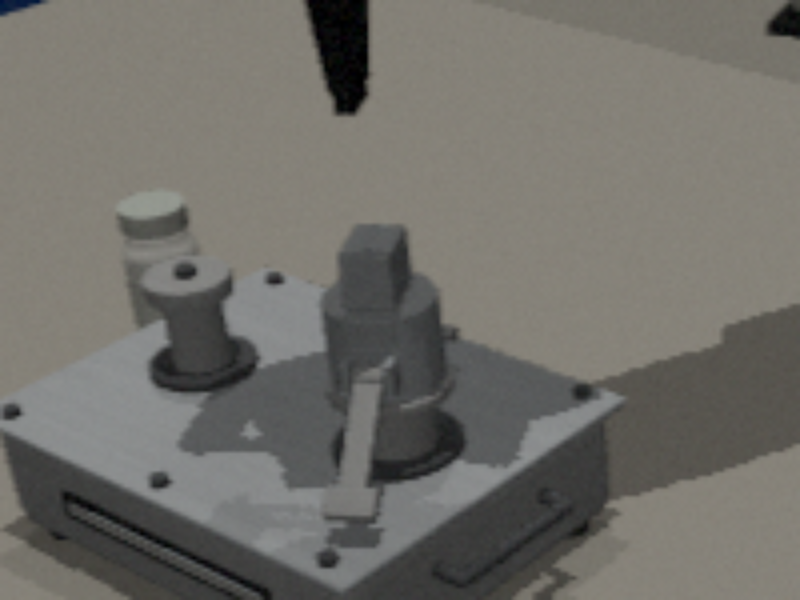

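Both arms are down, the cup is level and home, and the gripper is clear, touching nothing (force about 0). Handing in.

```bash
python3 -c "
from cell import env
print(env.job_done(),env.state()['t'])"
```

```text
the job is handed in; nothing more can be done
the job is handed in; nothing more can be done
```

The coupling is fully home on the tank's grooved adaptor, and both cam arms are swung down, cam_a first and then cam_b. I let go, and the gripper is clear at about z 342. I handed the job in at about 29 s; it gave no verdict.

- **Seating:** contact came at TCP z 247.8 (248 expected). The cup top then measured z 166–166.5 in three views, and it stayed there through the final checks.
- **Cam arms:** against the 35° stop, cam_a measured 34.6° below level in the wrist view and cam_b 34.8° in the wrist and top views. Both were pushed until the force rose, to 18 N and 24 N.
- **Disagreements:** the top camera put cam_a about 1° shallower than the wrist camera did. During the push, the stop on cam_b was felt about 3 mm higher than on cam_a. I put that down to slight tilt within the adaptor's play, because the measured angles of the two arms agree.

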